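# Push the sinker rack home under the sprung gate

### The job

Press the long pedal beside the chute down with one fingertip so that the gate swings up, and keep holding it up while the other fingertip pushes the sinker rack by the upright plate at its tail, under the gate and fully home against the end stop. Then let the gate drop shut behind the rack's block and withdraw. The gate must never touch the rack or its sinkers, nothing may be lifted or tipped, and everything else on the bench stays where it is.

Things in the scene. Friction and masses are not known exactly. Their poses are not given: they have to be found in the camera images.
- chute: straight open chute fixed to the bench: base with its floor 6 mm above the bench, two steel side rails 56 mm apart inside, tops 23 mm above the bench. Origin: at bench level on the centre line, under the gate. x points along the chute, the way the rack must travel; y towards the pedal side; z up. It runs from x = -264 mm (open entry) to the end stop's face at x = +95 mm.
- stop (a point): centre of the face of the end stop, the steel crossbar 28 mm high closing the far end of the chute, 9 mm above the chute floor; axes as the chute's
- gate (a joint): gate angle, rad: 0 = shut, leaf down across the chute; grows to 1.3 as the leaf swings up; from 0.75 the rack and sinkers pass under it. Hinge: a shaft of radius 5 mm parallel to the chute, 48 mm from the centre line towards +y, 45 mm above the bench. Spring and weight shut it when let go; holding it open takes about 3 to 8 N on the pedal.
- gate_leaf (a point): the gate: upright steel plate across the chute, 54 mm wide, 6 mm thick, on an arm from the shaft; the point is the plate's centre and moves with it. Shut, its lower edge is 16 mm above the bench: it stops the rack's block, but the rack's flat tail fits under it. Open, it rises to about 125 mm above the bench, in the gate's plane only.
- pedal (a point): long flat steel plate on the gate's shaft, along the +y side, at chute x -275 to -90 mm, 36 x 5 mm, reaching 14 to 50 mm out from the hinge axis. Gate shut, it slopes up outward by 0.35 rad (outer edge 62 mm above the bench); pressed, it turns down by the gate angle (sloping down 0.5 rad at 0.85). A fingertip can slide along it. Point: middle of its upper face, 32 mm out.
- rack: loose aluminium rack: block 80 x 50 x 16 mm with three holes in a row, flat tail 16 x 5 mm behind it, and at the tail's end an upright push plate 46 wide, 8 thick, 36 mm high. Origin: under the block's centre; x to the nose (+40 mm). 0.5 to 0.9 kg loaded; 2 to 10 N push it. Starts with its nose 12 to 32 mm short of the gate; home, the block's back is 15 mm past the gate.
- rack_nose (a point): centre of the rack's front face, 9 mm above the rack's underside; axes as the rack's. It touches the point stop when home
- push_plate (a point): on the rear face of the rack's upright push plate, the face to push on: on the centre line, 158 mm behind the rack's origin, 30 mm above its underside (36 mm above the bench; the plate's top is 42 mm above the bench)
- sinker0: loose barrel-shaped lead sinker, 20 mm across and 24 mm high, standing in the rear hole of the rack (10 mm deep; hole 1 is the block's centre, pitch 26 mm); origin at its foot, top 36 mm above the bench
- sinker1: loose barrel-shaped lead sinker, 20 mm across and 24 mm high, standing in the middle hole of the rack (10 mm deep; hole 1 is the block's centre, pitch 26 mm); origin at its foot, top 36 mm above the bench
- sinker2: loose barrel-shaped lead sinker, 20 mm across and 24 mm high, standing in the front hole of the rack (10 mm deep; hole 1 is the block's centre, pitch 26 mm); origin at its foot, top 36 mm above the bench
- spare0: spare larger barrel-shaped lead sinker standing on the bench beside the chute, 26 mm across, 34 mm high; bystander, origin on its underside
- spare1: the second spare lead sinker, same as spare0; bystander, origin on its underside
- crucible: fired clay crucible, 60 mm across, 65 mm high, on the bench beside the chute beyond the gate; bystander, origin on its underside
- mould_frame: yellow-painted steel mould frame 130 x 80 x 30 mm lying on the bench on the far side of the chute; bystander, origin on its underside
- pan: copper pan, 150 mm across, 50 mm high; bystander, origin on its underside
- flux_tin: tin, 70 mm across, 90 mm high; bystander, origin on its underside
- mallet: hammer lying on the bench; bystander
- brush: brush lying on the bench; bystander
There are look-alikes about, which are no part of the job. Leave any black, blue or orange look-alike of the rack alone.

How it is judged (in metres and radians):
On the way, in this order (a step that is already met when the one before it is completed fails the run):
1. the gate is held up by a finger before the rack goes in (value of joint gate above 0.72 rad and contact force between the fingers and gate above 0.2 N and x of rack_nose in the frame of chute below -0.004 m), for 0.1 s.
2. the rack is half-way under the gate, still held up by a finger (value of joint gate above 0.7 rad and contact force between the fingers and gate above 0.2 N and x of rack in the frame of chute between -0.025 and 0.025 m), for 0.05 s.
At the end, for the whole second after the job is handed in: The rack lies flat in the chute with its nose within 4 mm of the end stop, at rest, its three sinkers standing in their holes, and the gate is shut (within 0.06 rad) behind its block (x of rack_nose in the frame of stop between -0.004 and 0.003 m and value of joint gate below 0.06 rad and linear speed of rack below 0.01 m/s and z of rack in the frame of chute below 0.01 m and z of each of sinker0, sinker1, sinker2 in the frame of rack below 0.01 m and angle between each of sinker0, sinker1, sinker2's own z axis and vertical below 0.25 rad); the robot touches nothing.
It fails at once if the gate touches the rack or a sinker (contact force between gate and rack above 1 N or contact force between gate and sinker0 above 1 N or contact force between gate and sinker1 above 1 N or contact force between gate and sinker2 above 1 N).
It fails at once if the rack is lifted or tipped (z of rack in the frame of chute above 0.018 m or angle between rack's own z axis and vertical above 0.17 rad).
It fails at once if a sinker is lifted, tipped or taken out of the rack (z of any of sinker0, sinker1, sinker2 in the frame of rack above 0.014 m or angle between any of sinker0, sinker1, sinker2's own z axis and vertical above 0.45 rad).
It fails at once if a bystander is shoved away or tipped over (distance of any of spare0, spare1, crucible, mould_frame, pan, flux_tin, mallet, brush from where it was at the start of the episode above 0.03 m or angle between any of spare0, spare1, crucible, pan, flux_tin, mould_frame's own z axis and vertical above 0.5 rad).
It also fails if it takes over 35 s, if anything falls off the work surface, if the arm or the gripper's body presses on something with over 40 N, if the wrist force passes 120 N, or if a joint passes its speed limit or range.

### The arm

A 6-joint arm with a two-finger parallel gripper is mounted at the origin on the work surface. World frame = base frame: x ahead of the robot, y to its left, z up, the work surface at z = 0. Lengths are in mm, angles in degrees, forces in N, time in s.
With the tool pointing down it reaches from about 350 to 925 mm from the base axis. Payload 6.4 kg.
Tool frame: the origin (TCP) lies on the centre line of the jaws, within the pads' length; the fingertips stand 25 mm ahead of it and the grasp point (between the pads) lies 6 mm ahead of it; z points along the fingers, y is the line along which they close (so a half turn about z gives the same grasp; the last joint's range is limited). The gripper opens to 94 mm and grips with 3 to 60 N. Pads are 16 mm wide; open, the fingers measure 119 mm over their backs; the gripper's body (75 mm by 177 mm) begins 78 mm behind the grasp point.
Start: joints at [60.842, 14.043, 89.255, -0, 76.702, -9.975], TCP at [213.575, 613.922, 230.455] pointing down, gripper open.
Joint ranges: [-179.41, 179.41], [-58.25, 129.5], [7.25, 145.43], [-54.29, 234.29], [11.92, 165.04], [-157.13, 157.13]. Speed limits (degrees/s): [147.25, 147.25, 180, 180, 180, 180].

### API

Orientations are given as a 3x3 rotation matrix whose columns are the frame's x, y, z axes.
In Python, from cell import sensors, eyes, ticket gives the robot as it stands. The module is installed in compiled form; this text tells all that it offers.
- The arm moves only by the tool carry_out, never from a script. Its argument "steps" is a list of rows, each a list of 3 entries, a list of its own where there are three numbers: the shift along the tool's x, y, z in mm, then the turn, a rotation vector about the tool's x, y, z in rad, then the closure, from 0 (fully open) to 1 (shut). A call has 1 to 5 rows; each row is the pose to reach, as a shift and turn from the pose commanded when the call began, along the tool's axes at that moment; what a row does not reach only later rows make up. A row lasts 1/12 s, in which the tool goes at most 41.7 mm and 7.16 degrees, less where a joint would pass 70% of its speed; a pose out of reach is approached as far as the arm can. A call with a gripper value outside its range is refused whole. The fingers move at their own pace and stop on an object; "squeeze" is the grip in N (left out, the last holds). Time passes only in rows, so rows that repeat a pose let the fingers close. It gives the time, the measured TCP pose, the force, the opening and the grip force at its end, in the units of the state.
- sensors.observe(): the state, without advancing time (a new reading comes with each control period).
- eyes.get_image(name): name is "side" or "top"; returns a dict with "image" (420x560x3 uint8, red, green, blue), "fx", "fy", "cx", "cy" (pixels), "dist" ([k1, k2, p1, p2, k3] as OpenCV has them; the pictures are not rectified), "rvec" (rotation vector, rad) and "tvec" (3), from world to camera coordinates, as OpenCV has them. Camera axes: x right, y down, z forward; pixel columns grow to the right and rows downward; lengths in mm; the calibration is good to about 2 mm. A picture is of the moment at which its call begins. There is no depth.
- ticket.sign_off(): hands the job in; it is judged then, once.
Trained networks look in a picture, given as the dict that the camera call returned (one of the last four; its "shot" number tells which), for a name from the list of things; names that differ only in an ending like _2 or _b are one class to them, and where a whole thing is asked for, a point or a joint stands for the part that bears it (a point fixed in the world has none). Each returns a list of dicts, best first, with "p" (0 to 1); they miss things now and then, are a little off and sometimes report something else, mostly with a low value. They report only what shows in the picture. A call takes as long as a camera call. They do not tell look-alikes from the thing itself.
- eyes.masks_of(picture, name): "mask" (420x560 bool, what is visible of it) and "rect" ([centre column, centre row, width, height] in pixels, round what is visible of it).
The state is a dict: "time": time; "joints": joint angles; "qvel": joint speeds; "joint_torque": joint torques, N m; "position": TCP position; "eef_rot": TCP orientation; "contact_force": force on the tool from outside, world axes, zero at the start; "wrist_torque": the same for the moment, N m; "finger_gap": finger opening in mm; "finger_force": force on a finger pad.
Only numpy, scipy, OpenCV 4.12 (cv2) and the standard library are available. Lean on these libraries where they do the work, as an engineer would, in place of code of your own. Each camera call takes 0.05 s, during which the arm holds its last target. There are 200 camera calls.

## Working session

There is one attempt and no reset: what is moved stays moved. The work goes in short steps, Python scripts to look and compute and a tool call to move; the robot and the scene stay as the last step left them, time stands still between calls to the robot, and variables do not carry over. Pictures are saved under pics/ and viewed, at most 10 in all, crops included, and the job is handed in when it is done.

Besides the shell and the picture viewer there is one more tool, called after "Call:" by a JSON object that holds its "op" and its "data". carry_out: Moves the arm, as the interface text tells. Its arguments: {"type":"object","properties":{"steps":{"type":"array","items":{"type":"array"}},"squeeze":{"type":"number"}},"required":["steps"]}

```bash
mkdir -p pics
cat > h.py <<'E'
import numpy as np, cv2
from cell import sensors, eyes, ticket
def cam(p):
    K=np.array([[p['fx'],0,p['cx']],[0,p['fy'],p['cy']],[0,0,1]],float); R=cv2.Rodrigues(np.array(p['rvec'],float))[0]
    return K,np.array(p['dist'],float),R,np.array(p['tvec'],float).ravel()
def back(p,uv,z):
    K,d,R,t=cam(p); uv=np.array(uv,float).reshape(-1,1,2)
    n=cv2.undistortPoints(uv,K,d).reshape(-1,2); r=np.c_[n,np.ones(len(n))]@R; c=-R.T@t
    return c+r*((z-c[2])/r[:,2])[:,None]
def proj(p,X):
    K,d,R,t=cam(p); return cv2.projectPoints(np.array(X,float).reshape(-1,1,3),R,t,K,d)[0].reshape(-1,2)
E
python3 - <<'E'
from h import *
for n in ['top','side']:
    p=eyes.get_image(n); cv2.imwrite(f'pics/{n}0.png',cv2.resize(p['image'][:,:,::-1],None,fx=1.42,fy=1.42,interpolation=cv2.INTER_CUBIC))
    K,d,R,t=cam(p); print(n,-R.T@t)
    for k in ['chute','rack','gate_leaf','pedal','push_plate','sinker0','spare0','crucible','mould_frame','pan','flux_tin']:
        print(k,[(round(m['p'],2),np.round(m['rect']).astype(int).tolist(),np.round(back(p,m['rect'][:2],20)[0,:2]).tolist()) for m in eyes.masks_of(p,k)[:4]])
print(sensors.observe())
E
```

```text
top [ 233.26954164   -5.11485775 1625.78349956]
chute [(0.61, [291, 194, 127, 74], [527.0, -49.0])]
rack [(0.96, [303, 186, 63, 31], [552.0, -87.0]), (0.63, [427, 287, 35, 68], [251.0, -453.0]), (0.62, [346, 280, 62, 42], [269.0, -214.0]), (0.6, [197, 276, 51, 57], [277.0, 229.0])]
gate_leaf [(0.67, [302, 197, 93, 60], [518.0, -84.0])]
pedal [(0.7, [305, 202, 94, 59], [501.0, -93.0])]
push_plate [(0.89, [194, 274, 46, 65], [283.0, 238.0]), (0.66, [346, 278, 64, 44], [275.0, -213.0]), (0.63, [429, 287, 31, 73], [251.0, -458.0]), (0.62, [304, 189, 67, 30], [541.0, -90.0])]
sinker0 []
spare0 [(0.33, [306, 201, 89, 55], [506.0, -96.0])]
crucible [(0.63, [240, 217, 23, 23], [456.0, 104.0])]
mould_frame [(0.73, [297, 145, 45, 36], [681.0, -68.0])]
pan [(0.77, [123, 214, 71, 52], [461.0, 457.0])]
flux_tin [(0.65, [379, 146, 28, 30], [677.0, -321.0])]
side [ 164.11891583 1167.27816497  940.9041077 ]
chute [(0.68, [274, 224, 90, 71], [525.0, -22.0])]
rack [(0.8, [278, 209, 41, 32], [539.0, -110.0]), (0.65, [312, 277, 18, 28], [339.0, 199.0]), (0.62, [352, 207, 21, 38], [282.0, -203.0]), (0.6,
[... 772 characters left out ...]
5e+01, -9.97576389e+00]), 'qvel': array([-0.09887562, -0.0675109 , -0.11482927, -0.10130239, -0.0109703 ,
        0.05765185]), 'joint_torque': array([-6.48503810e-04, -4.15845895e+01, -3.14865375e+01,  6.84763142e-02,
        2.91018072e-02, -7.33528907e-06]), 'position': array([213.59544504, 613.89977834, 230.44830742]), 'eef_rot': array([[-9.44470474e-01,  3.28596293e-01, -9.07062190e-07],
       [ 3.28596292e-01,  9.44470473e-01, -4.84206333e-05],
       [-1.50541471e-05, -4.60299158e-05, -9.99999999e-01]]), 'contact_force': array([ 0.70945099,  0.03718453, -0.46688175]), 'wrist_torque': array([-0.07124007,  0.02021232, -0.00930164]), 'finger_force': 0.0, 'finger_gap': 93.97295430868911}
```

Run:
```python
import cv2
a=cv2.imread('pics/top0.png'); a=cv2.resize(a,(560,420)); 
from h import *
for n,(x0,y0,w,h) in {'top':(220,125,160,120),'side':(210,170,133,100)}.items():
    p=eyes.get_image(n); np.savez(f'{n}.npz',**p)
    c=p['image'][y0:y0+h,x0:x0+w,::-1]; cv2.imwrite(f'pics/{n}c.png',cv2.resize(c,(800,600),interpolation=cv2.INTER_CUBIC))
```

```text
(no output)
```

View pics/topc.png

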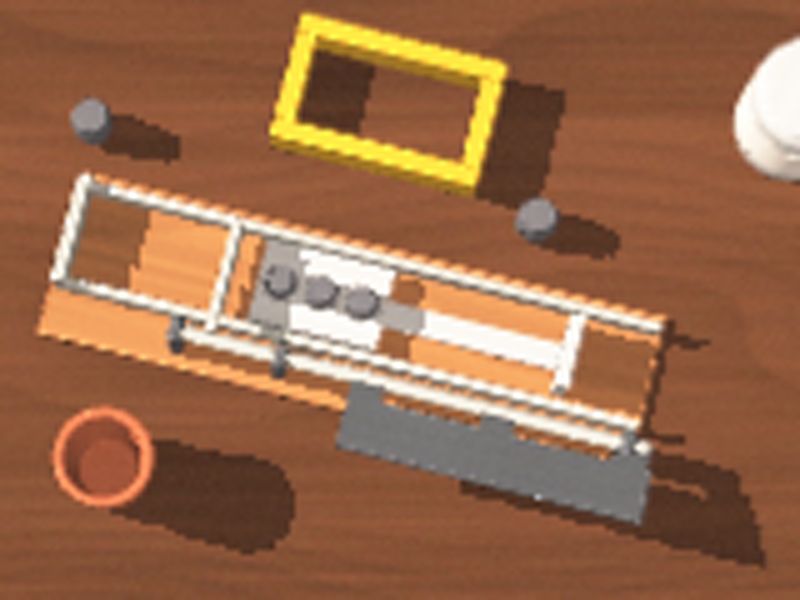

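View pics/sidec.png

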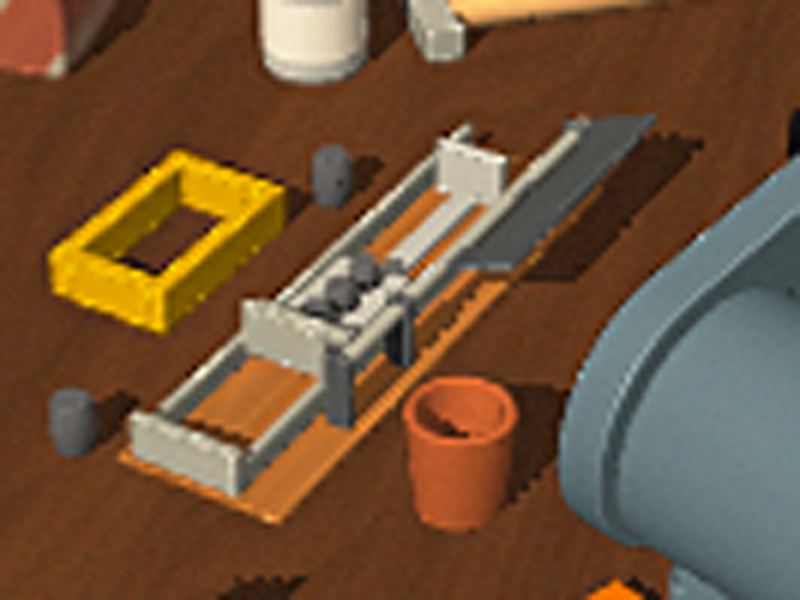

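```bash
cat > fit.py <<'E'
from h import *
from scipy.optimize import least_squares
P={n:dict(np.load(n+'.npz')) for n in('top','side')}
c,s=np.cos(.35),np.sin(.35)
o=lambda x,r:(x,48+r*c,45+r*s)
obs=[('top',(640,522),o(-275,50)),('top',(337,445),o(-90,50)),('side',(655,117),o(-275,50)),('side',(512,268),o(-90,50)),
('top',(664,327),(-264,-30,23)),('top',(640,424),(-264,30,23)),('top',(225,274),(0,0,62))]
robs=[('top',(578,354),(-158,0,42)),('side',(440,141),(-150,-23,42)),('side',(507,166),(-150,23,42)),
('top',(280,281),(26,0,36)),('top',(320,291),(0,0,36)),('top',(361,302),(-26,0,36))]
off={'top':(220,125,5),'side':(210,170,6.015)}
def W(X,q):
    X=np.array(X,float); a=q[2]; return np.array([q[0]+np.cos(a)*X[0]-np.sin(a)*X[1],q[1]+np.sin(a)*X[0]+np.cos(a)*X[1],X[2]])
def px(n,uv): x,y,k=off[n]; return np.array([x+uv[0]/k-.5,y+uv[1]/k-.5])+.5/k
def res(v):
    q=v[:3]; qr=[*W((v[3],v[4],0),q)[:2],q[2]]; r=[]
    for n,uv,X in obs+robs:
        qq=q if (n,uv,X) in obs else qr
        r.append((proj(P[n],W(X,qq))[0]-px(n,uv))[:2])
    return np.array(r)
if __name__=='__main__':
    f=least_squares(lambda v:res(v).ravel(),[560,0,1.35,-60,0],loss='soft_l1',x_scale=[10,10,.1,10,10])
    np.save('q.npy',f.x); print(f.x.round(3)); print(res(f.x).round(2).tolist())
    print('mm/px top', np.round(back(P['top'],[[300,190],[301,190]],40),1).tolist())
    q=f.x
    for k in ('spare0','crucible'): pass
    for n,uv,z in [('top',(90,110),34),('top',(537,212),34),('top',(103,456),65)]: 
        w=back(P[n],px(n,uv),z)[0]; a=q[2]; d=w[:2]-q[:2]; print(w.round(),'chute',(d@[np.cos(a),np.sin(a)]).round(),(d@[-np.sin(a),np.cos(a)]).round())
E
python3 fit.py
```

```text
[570.977  28.028   1.335 -58.551   1.178]
[[0.59, 0.41], [-0.17, 0.73], [-0.22, 0.53], [-0.18, 0.52], [-0.37, 0.3], [0.05, -0.14], [0.49, -2.85], [-0.06, -0.09], [-0.98, 0.87], [-1.2, 0.15], [-0.02, 0.47], [0.32, 0.49], [0.48, 0.32]]
mm/px top [[535.0, -77.1, 40.0], [535.1, -80.1, 40.0]]
[670. 114.  34.] chute 107.0 -76.0
[ 608. -159.   34.] chute -173.0 -80.0
[452. 100.  65.] chute 42.0 133.0
```

```bash
cat > go.py <<'E'
import sys
from h import *
from fit import W
from scipy.spatial.transform import Rotation as Ro
q=np.load('q.npy'); a=q[2]; s=sensors.observe(); R=np.array(s['eef_rot']); p=np.array(s['position'])
x=np.array([np.cos(a),np.sin(a),0]); T=np.c_[x,[np.sin(a),-np.cos(a),0],[0,0,-1]]
d=p-np.array([q[0],q[1],0]); print('t',s['time'],'tcp chute',(d@T*[1,-1,-1]).round(1),'gap',round(s['finger_gap'],1),'F chute',(s['contact_force']@T*[1,-1,-1]).round(1))
if len(sys.argv)>3:
    t=W([float(v) for v in sys.argv[1:4]],q); print('shift',(R.T@(t-p)).round(1),'turn',Ro.from_matrix(R.T@T).as_rotvec().round(4))
E
python3 go.py -238 44.5 150
```

```text
t 1.3 tcp chute [486.  484.6 230.5] gap 93.9 F chute [ 0.4 -0.1 -0.2]
shift [-509.2 -677.1   80.4] turn [-0.     -0.      1.4722]
```

Call:
{"op": "carry_out", "data": {"steps": [[[-509,-677,40],[0,0,1.472],0.186],[[-509,-677,40],[0,0,1.472],0.186],[[-509,-677,40],[0,0,1.472],0.186],[[-509,-677,40],[0,0,1.472],0.186],[[-509,-677,40],[0,0,1.472],0.186]]}}

```text
time: 1.72
position: [277.1, 414.0, 220.5]
eef_rot: [[-0.569, 0.822, 0.0], [0.822, 0.569, 0.0], [-0.0, 0.0, -1.0]]
contact_force: [1.6, -0.5, 0.8]
finger_gap: 76.4
finger_force: 0.0
```

```bash
python3 go.py -238 44.5 150
```

```text
t 1.7167 tcp chute [306.5 376.  220.5] gap 76.4 F chute [-0.1 -1.7  0.8]
shift [-610.  -185.3   70.5] turn [ 3.000e-04 -0.000e+00  8.419e-01]
```

Call:
{"op": "carry_out", "data": {"steps": [[[-610,-184,40],[0,0,0.842],0.186],[[-610,-184,40],[0,0,0.842],0.186],[[-610,-184,40],[0,0,0.842],0.186],[[-610,-184,40],[0,0,0.842],0.186],[[-610,-184,40],[0,0,0.842],0.186]]}}

```text
time: 2.13
position: [342.2, 216.5, 207.7]
eef_rot: [[0.019, 1.0, 0.001], [1.0, -0.019, 0.0], [0.0, 0.001, -1.0]]
contact_force: [1.0, 0.2, -0.2]
finger_gap: 76.4
finger_force: 0.0
```

```bash
python3 go.py -238 44.5 150
```

```text
t 2.1333 tcp chute [129.7 266.6 207.7] gap 76.4 F chute [ 0.5 -1.  -0.2]
shift [-406.9  137.7   57.8] turn [ 0.0012 -0.0004  0.2168]
```

Call:
{"op": "carry_out", "data": {"steps": [[[-407,138,50],[0.001,0,0.217],0.186],[[-407,138,50],[0.001,0,0.217],0.186],[[-407,138,50],[0.001,0,0.217],0.186],[[-407,138,50],[0.001,0,0.217],0.186],[[-407,138,50],[0.001,0,0.217],0.186]]}}

```text
time: 2.55
position: [406.1, 19.2, 183.8]
eef_rot: [[0.229, 0.973, 0.001], [0.973, -0.229, -0.0], [0.0, 0.001, -1.0]]
contact_force: [1.3, 1.0, 0.1]
finger_gap: 76.5
finger_force: 0.0
```

```bash
python3 go.py -238 44.5 150
```

```text
t 2.55 tcp chute [-47.2 158.3 183.8] gap 76.5 F chute [ 1.3 -1.   0.1]
shift [-191.4  112.8   33.9] turn [ 0.0008 -0.      0.0048]
```

Call:
{"op": "carry_out", "data": {"steps": [[[-191,113,34],[0,0,0.005],0.186],[[-191,113,34],[0,0,0.005],0.186],[[-191,113,34],[0,0,0.005],0.186],[[-191,113,34],[0,0,0.005],0.186],[[-191,113,34],[0,0,0.005],0.186]]}}

```text
time: 2.97
position: [467.5, -177.5, 151.8]
eef_rot: [[0.235, 0.972, -0.0], [0.972, -0.235, -0.0], [-0.0, -0.0, -1.0]]
contact_force: [0.0, 0.9, 0.5]
finger_gap: 76.4
finger_force: 0.0
```

```bash
python3 go.py -238 44.5 100
```

```text
t 2.9667 tcp chute [-224.1   52.5  151.8] gap 76.4 F chute [0.9 0.2 0.5]
shift [-13.9   8.   51.8] turn [-0.0002  0.0002 -0.0006]
```

Call:
{"op": "carry_out", "data": {"steps": [[[-14,8,0],[0,0,0],0.186],[[-14,8,30],[0,0,0],0.186],[[-14,8,47],[0,0,0],0.186],[[-14,8,47],[0,0,0],0.186]]}}

```text
time: 3.3
position: [469.3, -189.1, 101.3]
eef_rot: [[0.234, 0.972, -0.007], [0.972, -0.234, 0.005], [0.003, -0.008, -1.0]]
contact_force: [-0.8, 0.6, -0.1]
finger_gap: 76.7
finger_force: 0.0
```

```bash
python3 go.py -238 44.5 51
python3 - <<'E'
from h import *
o=[]
for n,(x0,y0,w,h) in {'top':(250,150,120,90),'side':(230,150,120,90)}.items():
    p=eyes.get_image(n); o.append(cv2.resize(p['image'][y0:y0+h,x0:x0+w,::-1],(400,300) if 0 else (800,600),interpolation=cv2.INTER_CUBIC))
    cv2.imwrite(f'pics/{n}h.png',o[-1])
E
```

```text
t 3.3 tcp chute [-234.9   48.1  101.3] gap 76.7 F chute [ 0.4  0.9 -0.1]
shift [-3.2  4.  50.2] turn [-0.008  -0.0027 -0.0003]
```

View pics/sideh.png

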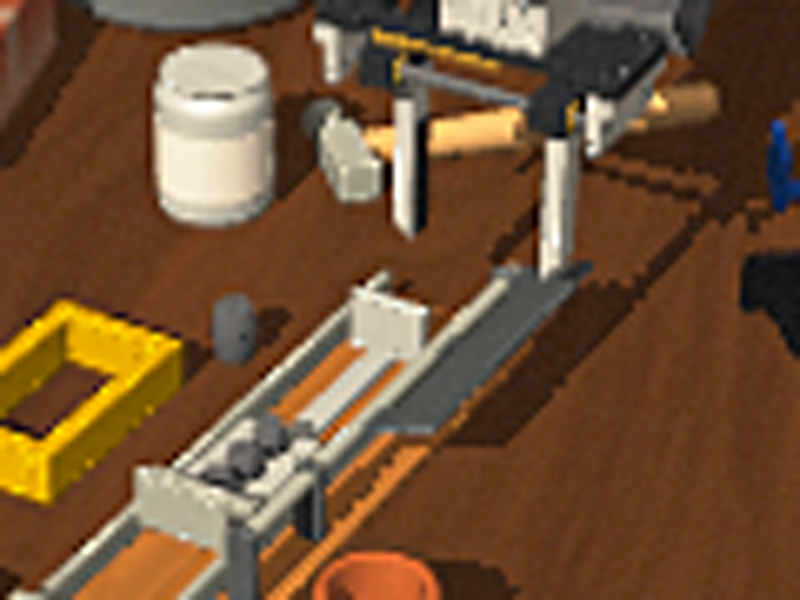

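Call:
{"op": "carry_out", "data": {"steps": [[[0,0,0],[0,0,0],0.186],[[0,0,0],[0,0,0],0.186],[[0,0,5],[0,0,0],0.186],[[0,0,9],[0,0,0],0.186]]}}

```text
time: 3.73
position: [472.3, -190.8, 96.6]
eef_rot: [[0.233, 0.972, 0.001], [0.972, -0.233, -0.001], [-0.001, 0.001, -1.0]]
contact_force: [-0.3, 0.9, -0.7]
finger_gap: 76.5
finger_force: 0.0
```

```bash
python3 go.py -238 44.5 51
```

```text
t 3.7333 tcp chute [-235.9   44.7   96.6] gap 76.5 F chute [ 0.9  0.5 -0.7]
shift [-2.1  0.2 45.7] turn [0.0011 0.0009 0.0007]
```

Call:
{"op": "carry_out", "data": {"steps": [[[0,0,5],[0,0,0],0.186],[[0,0,10],[0,0,0],0.186],[[0,0,15],[0,0,0],0.186],[[0,0,20],[0,0,0],0.186],[[0,0,20],[0,0,0],0.186]]}}

```text
time: 4.15
position: [471.1, -190.4, 74.7]
eef_rot: [[0.234, 0.972, -0.002], [0.972, -0.234, 0.001], [0.0, -0.002, -1.0]]
contact_force: [-0.8, 0.2, 1.6]
finger_gap: 76.2
finger_force: 0.7
```

```bash
python3 go.py -238 44.5 51
```

```text
t 4.15 tcp chute [-235.7   46.    74.7] gap 76.2 F chute [0.  0.8 1.6]
shift [-2.3  1.5 23.7] turn [-0.0025 -0.0003  0.0002]
```

Call:
{"op": "carry_out", "data": {"steps": [[[0,0,5],[0,0,0],0.186],[[0,0,10],[0,0,0],0.186],[[0,0,15],[0,0,0],0.186],[[0,0,20],[0,0,0],0.186],[[0,0,24],[0,0,0],0.186]]}}

```text
time: 4.57
position: [471.8, -190.8, 51.5]
eef_rot: [[0.234, 0.972, -0.001], [0.972, -0.234, -0.0], [-0.0, -0.001, -1.0]]
contact_force: [0.8, -0.4, 2.3]
finger_gap: 76.7
finger_force: 1.1
```

```bash
python3 go.py -238 44.5 51
python3 - <<'E'
from h import *
p=eyes.get_image('side'); cv2.imwrite('pics/side2.png',cv2.resize(p['image'][150:240,230:350,::-1],(800,600),interpolation=cv2.INTER_CUBIC))
E
```

```text
t 4.5667 tcp chute [-236.    45.2   51.5] gap 76.7 F chute [-0.2 -0.9  2.3]
shift [-2.   0.7  0.5] turn [-0.0006  0.0004  0.0003]
```

View pics/side2.png

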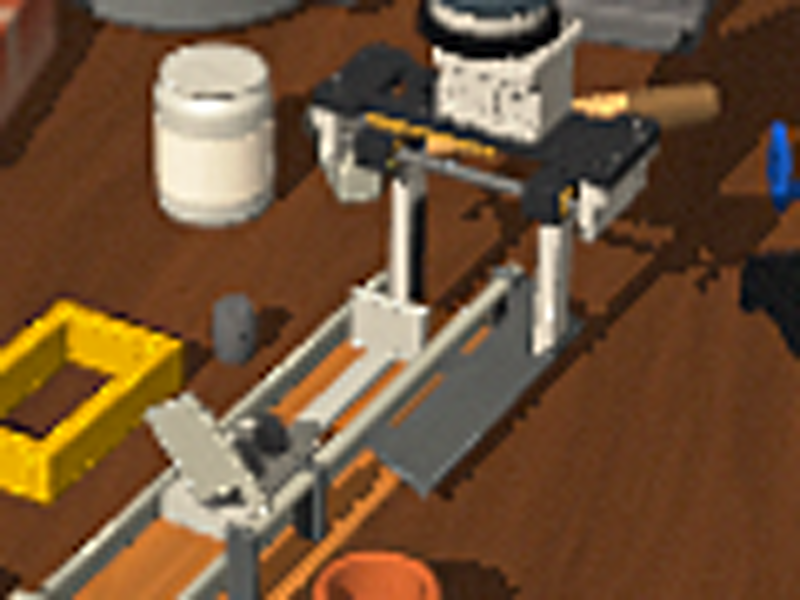

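Run:
```python
from h import *
from fit import W,P
q=np.load('q.npy')
print('obs',[230+422/6.667-.4,150+495/6.667-.4])
for g in (.6,.7,.8,.9,1,1.1):
    e=.35-g; print(g,proj(P['side'],W((-90,48+50*np.cos(e),45+50*np.sin(e)),q)).round(1), 'tip z at y84:',round(45+36*np.tan(e)+2.5/np.cos(e),1))
```

```text
obs [292.8968351582421, 223.84628768561572]
0.6 [[294.7 221.8]] tip z at y84: 38.4
0.7 [[294.3 222.8]] tip z at y84: 34.5
0.8 [[293.7 223.7]] tip z at y84: 30.4
0.9 [[293.1 224.5]] tip z at y84: 25.9
1 [[292.4 225.2]] tip z at y84: 20.8
1.1 [[291.5 225.9]] tip z at y84: 14.9
```

Call:
{"op": "carry_out", "data": {"steps": [[[0,0,3],[0,0,0],0.186],[[3,0,3],[0,0,0],0.186],[[7,0,3],[0,0,0],0.186],[[12,0,3],[0,0,0],0.186],[[17,0,3],[0,0,0],0.186]]}}

```text
time: 5.03
position: [475.4, -174.1, 48.8]
eef_rot: [[0.234, 0.972, -0.002], [0.972, -0.234, -0.001], [-0.001, -0.001, -1.0]]
contact_force: [-1.9, -5.0, -0.1]
finger_gap: 76.5
finger_force: 2.4
```

```bash
python3 go.py -112 44.5 48
```

```text
t 5.0333 tcp chute [-218.9   45.6   48.8] gap 76.5 F chute [-5.3  0.6 -0.1]
shift [106.9   1.1   0.7] turn [-0.0013  0.0012  0.0002]
```

Call:
{"op": "carry_out", "data": {"steps": [[[5,0,0],[0,0,0],0.186],[[10,0,0],[0,0,0],0.186],[[15,0,0],[0,0,0],0.186],[[20,0,0],[0,0,0],0.186],[[25,0,0],[0,0,0],0.186]]}}

```text
time: 5.45
position: [481.5, -149.3, 48.8]
eef_rot: [[0.234, 0.972, -0.001], [0.972, -0.234, 0.0], [-0.0, -0.001, -1.0]]
contact_force: [-3.0, -4.6, -0.4]
finger_gap: 76.9
finger_force: 2.4
```

```bash
python3 go.py -112 44.5 48;  python3 - <<'E'
from h import *
p=eyes.get_image('side'); cv2.imwrite('pics/side3.png',cv2.resize(p['image'][150:240,230:350,::-1],(800,600),interpolation=cv2.INTER_CUBIC))
E
```

```text
t 5.45 tcp chute [-193.3   45.5   48.8] gap 76.9 F chute [-5.2  1.8 -0.4]
shift [81.3  1.1  0.8] turn [-0.0011  0.0002  0.0004]
```

View pics/side3.png

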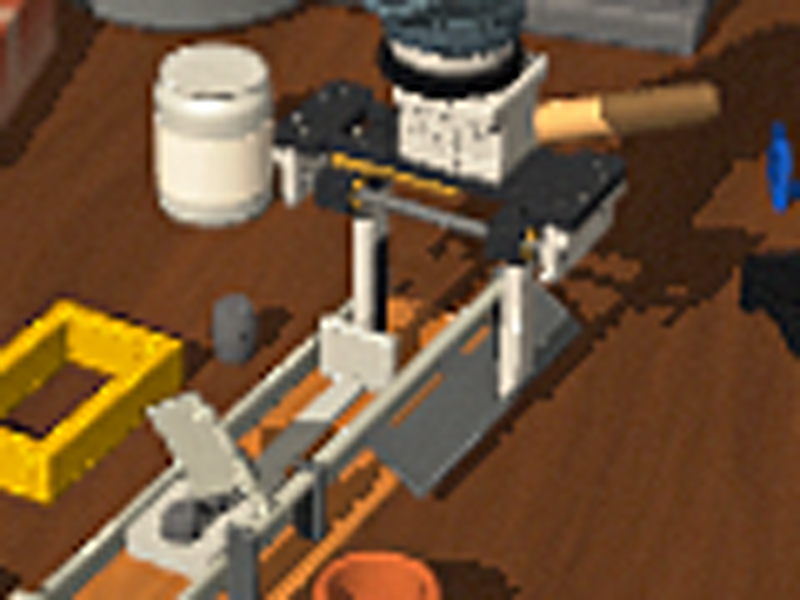

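Call:
{"op": "carry_out", "data": {"steps": [[[5,1,0],[0,0,0],0.186],[[10,1,0],[0,0,0],0.186],[[15,1,0],[0,0,0],0.186],[[20,1,0],[0,0,0],0.186],[[25,1,0],[0,0,0],0.186]]}}

```text
time: 5.92
position: [488.3, -125.3, 48.8]
eef_rot: [[0.234, 0.972, -0.001], [0.972, -0.234, 0.0], [-0.0, -0.001, -1.0]]
contact_force: [-1.9, -4.5, 0.2]
finger_gap: 76.4
finger_force: 2.5
```

Call:
{"op": "carry_out", "data": {"steps": [[[5,0,0],[0,0,0],0.186],[[10,0,0],[0,0,0],0.186],[[15,0,0],[0,0,0],0.186],[[20,0,0],[0,0,0],0.186],[[25,0,0],[0,0,0],0.186]]}}

```text
time: 6.33
position: [494.2, -100.9, 48.8]
eef_rot: [[0.234, 0.972, -0.001], [0.972, -0.234, 0.0], [-0.0, -0.001, -1.0]]
contact_force: [-2.9, -4.2, 1.2]
finger_gap: 76.7
finger_force: 2.6
```

```bash
python3 go.py -112 44.5 48
```

```text
t 6.3333 tcp chute [-143.4   44.5   48.8] gap 76.7 F chute [-4.7  1.9  1.2]
shift [31.4 -0.   0.8] turn [-0.0011  0.0001  0.0002]
```

Next 25 mm, then small steps until the force rises at the stop.

Call:
{"op": "carry_out", "data": {"steps": [[[5,0,0],[0,0,0],0.186],[[10,0,0],[0,0,0],0.186],[[15,0,0],[0,0,0],0.186],[[20,0,0],[0,0,0],0.186],[[25,0,0],[0,0,0],0.186]]}}

```text
time: 6.75
position: [500.0, -76.6, 48.8]
eef_rot: [[0.234, 0.972, -0.001], [0.972, -0.234, 0.0], [-0.0, -0.001, -1.0]]
contact_force: [-2.0, -3.7, 0.8]
finger_gap: 76.5
finger_force: 2.6
```

Call:
{"op": "carry_out", "data": {"steps": [[[1,0,0],[0,0,0],0.186],[[2,0,0],[0,0,0],0.186],[[3,0,0],[0,0,0],0.186],[[3,0,0],[0,0,0],0.186]]}}

```text
time: 7.08
position: [500.7, -74.0, 48.9]
eef_rot: [[0.234, 0.972, -0.001], [0.972, -0.234, 0.0], [0.0, -0.001, -1.0]]
contact_force: [-2.6, -3.7, 1.4]
finger_gap: 76.3
finger_force: 2.0
```

```bash
python3 go.py -112 44.5 48
```

```text
t 7.0833 tcp chute [-115.7   44.5   48.9] gap 76.3 F chute [-4.2  1.7  1.4]
shift [ 3.7 -0.   0.9] turn [-0.001  -0.0002  0.0002]
```

Call:
{"op": "carry_out", "data": {"steps": [[[1,0,0],[0,0,0],0.186],[[2,0,0],[0,0,0],0.186],[[3,0,0],[0,0,0],0.186],[[3,0,0],[0,0,0],0.186]]}}

```text
time: 7.42
position: [501.0, -72.7, 48.9]
eef_rot: [[0.234, 0.972, -0.002], [0.972, -0.234, -0.003], [-0.003, -0.001, -1.0]]
contact_force: [-5.2, -11.5, 1.5]
finger_gap: 76.5
finger_force: 6.0
```

Call:
{"op": "carry_out", "data": {"steps": [[[1,0,0],[0,0,0],0.186],[[2,0,0],[0,0,0],0.186],[[2,0,0],[0,0,0],0.186]]}}

```text
time: 7.67
position: [501.1, -72.5, 49.0]
eef_rot: [[0.234, 0.972, -0.003], [0.972, -0.234, -0.006], [-0.007, -0.002, -1.0]]
contact_force: [-7.7, -17.8, 2.3]
finger_gap: 76.7
finger_force: 10.1
```

```bash
python3 go.py -112 44.5 48
```

```text
t 7.6667 tcp chute [-114.1   44.4   49. ] gap 76.7 F chute [-19.1   3.3   2.3]
shift [ 2.1 -0.1  1. ] turn [-0.0017  0.0066 -0.0003]
```

Run:
```python
from h import *
t=eyes.get_image('top'); np.savez('top2.npz',**t)
p=eyes.get_image('side'); 
a=cv2.resize(t['image'][145:215,225:318,::-1],(399,300),interpolation=cv2.INTER_CUBIC); b=cv2.resize(p['image'][190:265,215:315,::-1],(400,300),interpolation=cv2.INTER_CUBIC)
cv2.imwrite('pics/home.png',cv2.resize(np.hstack([a,b]),(799,300)))
```

```text
(no output)
```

View pics/home.png

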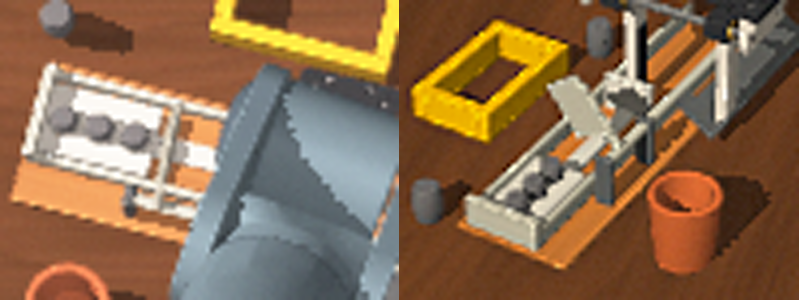

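The rack's block sits against the stop bar at the left (~(45,110)), with all three sinkers upright and the gate raised behind it. Next I back off, then raise.

Call:
{"op": "carry_out", "data": {"steps": [[[-2,0,0],[0,0,0],0.186],[[-4,0,0],[0,0,0],0.186],[[-7,0,0],[0,0,0],0.186],[[-10,0,0],[0,0,0],0.186],[[-10,0,0],[0,0,0],0.186]]}}

```text
time: 8.18
position: [499.4, -78.8, 48.8]
eef_rot: [[0.234, 0.972, -0.001], [0.972, -0.234, 0.001], [0.001, -0.001, -1.0]]
contact_force: [-1.1, 1.6, 1.4]
finger_gap: 76.7
finger_force: 1.0
```

Call:
{"op": "carry_out", "data": {"steps": [[[0,0,-4],[0,0,0],0.186],[[0,0,-8],[0,0,0],0.186],[[0,0,-12],[0,0,0],0.186],[[0,0,-16],[0,0,0],0.186],[[0,0,-20],[0,0,0],0.186]]}}

```text
time: 8.6
position: [499.8, -79.1, 69.6]
eef_rot: [[0.234, 0.972, -0.0], [0.972, -0.234, -0.0], [-0.0, -0.0, -1.0]]
contact_force: [-1.3, 1.0, 1.3]
finger_gap: 76.3
finger_force: 0.6
```

Call:
{"op": "carry_out", "data": {"steps": [[[0,0,-5],[0,0,0],0.186],[[0,0,-10],[0,0,0],0.186],[[0,0,-15],[0,0,0],0.186],[[0,0,-20],[0,0,0],0.186],[[0,0,-25],[0,0,0],0.186]]}}

```text
time: 9.02
position: [499.5, -79.1, 94.4]
eef_rot: [[0.234, 0.972, -0.001], [0.972, -0.234, 0.0], [-0.0, -0.001, -1.0]]
contact_force: [-0.3, 0.4, -0.3]
finger_gap: 76.4
finger_force: 0.0
```

Call:
{"op": "carry_out", "data": {"steps": [[[0,0,-20],[0,0,0],0.186],[[0,0,-50],[0,0,0],0.186],[[0,0,-80],[0,0,0],0.186],[[0,0,-110],[0,0,0],0.186],[[0,0,-120],[0,0,0],0.186]]}}

```text
time: 9.43
position: [501.6, -79.8, 218.8]
eef_rot: [[0.234, 0.972, 0.006], [0.972, -0.234, -0.003], [-0.001, 0.006, -1.0]]
contact_force: [0.6, 0.4, 0.0]
finger_gap: 76.4
finger_force: 0.0
```

Call:
{"op": "carry_out", "data": {"steps": [[[-30,0,0],[0,0,0],0.186],[[-60,0,0],[0,0,0],0.186],[[-90,0,0],[0,0,0],0.186],[[-120,0,0],[0,0,0],0.186],[[-120,0,0],[0,0,0],0.186]]}}

```text
time: 9.85
position: [470.3, -199.3, 213.1]
eef_rot: [[0.238, 0.971, -0.002], [0.971, -0.238, -0.001], [-0.001, -0.002, -1.0]]
contact_force: [-0.3, -0.2, 0.4]
finger_gap: 76.7
finger_force: 0.0
```

```bash
python3 go.py
python3 - <<'E'
from h import *
t=eyes.get_image('top')
p=eyes.get_image('side'); 
a=cv2.resize(t['image'][145:215,225:318,::-1],(399,300),interpolation=cv2.INTER_CUBIC); b=cv2.resize(p['image'][190:265,215:315,::-1],(400,300),interpolation=cv2.INTER_CUBIC)
cv2.imwrite('pics/end.png',np.hstack([a,b]))
E
```

```text
t 9.85 tcp chute [-244.5   44.7  213.1] gap 76.7 F chute [-0.3  0.2  0.4]
```

View pics/end.png

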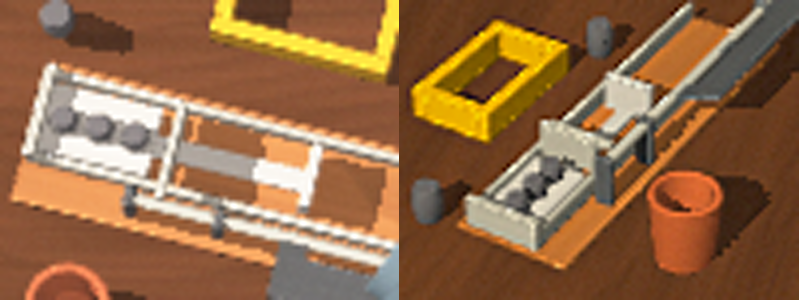

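The gate is shut behind the block (leaf ~(172,150)), the rack is home at the stop, the sinkers are standing, and the arm is clear.

```bash
python3 -c "
from cell import ticket
print(ticket.sign_off())"
```

```text
the job is handed in; nothing more can be done
None
```

The job is handed in: the rack is home against the end stop with its three sinkers standing, the gate is shut behind its block, and the arm is withdrawn clear. The last pictures show this, but the sign-off did not return a verdict.

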